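# Weight ring onto a water-bath bottle

### The arm

A 6-joint arm with a two-finger parallel gripper is mounted at the origin on the work surface. World frame = base frame: x ahead of the robot, y to its left, z up, the work surface at z = 0. Lengths are in m, angles in rad, forces in N, time in s.
With the tool pointing down it reaches from about 0.4 to 0.925 m from the base axis. Payload 12.5 kg.
Tool frame: the origin (TCP) lies between the finger pads; the fingertips stand 17 mm ahead of it and the grasp point (between the pads) lies 2 mm behind it; z points along the fingers, y is the direction in which the jaws open and shut (so a half turn about z gives the same grasp; the last joint's range is limited). The gripper opens to 95 mm and grips with 3 to 60 N. Pads are 20 mm wide; open, the fingers measure 119 mm over their backs; the gripper's body (75 mm by 180 mm) begins 59 mm behind the grasp point.
Start: joints at [1.153, 0.491, 1.559, -0, 1.092, -0.106], TCP at [0.192, 0.595, 0.232] pointing down, gripper open.
Joint ranges: [-3.1, 3.1], [-0.84, 2.19], [0.05, 2.79], [-1.13, 4.28], [0.06, 2.93], [-2.69, 2.69]. Speed limits (rad/s): [2.22, 2.22, 2.79, 3.14, 3.14, 3.14].

### API

Orientations are given as a rotation vector (axis times angle).
In Python, from workcell import * gives the robot as it stands.
- The arm moves only by the tool step_arm, never from a script. Its argument "increments" is a list that holds one entry, the list of rows, each a list of 5 numbers: the shift along the tool's x, y, z in units of 25 mm (1.0 is 25 mm), then the turn about the tool's z in units of 8 degrees (1.0 is 8 degrees), then the closure, from 0 (fully open) to 1 (shut). A call has 1 to 5 rows; each row is the pose to reach, as a shift and turn from the pose measured when the call began, along the tool's axes at that moment; what a row does not reach only later rows make up. A row lasts 1/10 s, in which the tool goes at most 50 mm and 8.59 degrees, less where a joint would pass 70% of its speed; a pose out of reach is approached as far as the arm can. A call with a gripper value outside its range is refused whole. The fingers move at their own pace and stop on an object; "force" is the grip in N (left out, the last holds). Time passes only in rows, so rows that repeat a pose let the fingers close. It gives the time, the measured TCP pose, the force and the opening at its end, in the units of the state.
- get_obs(): the state, without advancing time (a new reading comes with each control period).
- camera(name): name is "scene" or "top" or "wrist"; returns (picture, depth): 480x640x3 uint8, blue, green, red; 480x640 float32, m along the optical axis (not along the pixel's ray), 0 where there is no reading.
- camera_info(name): a dict with "mtx" (3x3 intrinsics, pixels), "world_from_camera" (4x4, takes a point from camera to world coordinates); the wrist camera has in their place "mount" (4x4, takes a point from camera to tool coordinates, whose origin is the TCP and whose axes are the flange's). Camera axes: x right, y down, z forward; pixel columns grow to the right and rows downward; lengths in m; the calibration is good to about 2 mm. A picture is of the moment at which its call begins: read the wrist's pose just before it. camera_info takes no time and is no camera call.
- job_done(): hands the job in, once; it reports no verdict.
The state is a dict: "clock": time; "joint_pos": joint angles; "joint_vel": joint speeds; "joint_torque": joint torques, N m; "position": TCP position; "ee_rot": TCP orientation; "force": force on the tool from outside, world axes, zero at the start; "torque": the same for the moment, N m; "opening": opening from 0.0 (shut) to 1.0 (fully open).
Only numpy, scipy, OpenCV 4.12 (cv2) and the standard library are available. Lean on these libraries where they do the work, as an engineer would, in place of code of your own. Each camera call takes 0.05 s, during which the arm holds its last target.

### The job

The tall bottle in the steel basin must not float when the water bath is filled. Take the larger of the two steel weight rings lying on the bench, slip it over the bottle's cap and lower it gently until it rests level on the bottle's shoulder, then let go. The bottle must stay standing upright where it is; leave the squat jar and the smaller ring alone.

Things in the scene. Friction and masses are not known exactly. Their poses are not given: they have to be found in the camera images.
- ring: the larger weight ring, plain steel, about 0.27 kg: outside diameter 66 mm, bore 50 mm right through, height 24 mm; both faces alike. It lies flat on the bench (surface z = 0) on the robot's right. Origin: centre of its underside, z up along the bore. Grasped across its outside, from above.
- small_ring: the smaller weight ring, not to be used and not to be moved: plain steel, outside diameter 44 mm, bore 26 mm (does not pass over the cap), height 24 mm, lying flat on the bench, at least 100 mm from the larger one. Origin at the centre of its underside, z up.
- bottle: loose tall brown glass bottle, 0.4 kg, upright in the steel basin. Origin: centre of its underside, z up along it. Heights above the origin: body 78 mm across to 85 mm; shoulder sloping gently (20 deg) up and in to a neck 28 mm across at 94 mm; black cap 34 mm across from 107 to 135 mm (the top). A ring of 50 mm bore resting on the shoulder has its underside at 90 mm.
- jar: loose squat brown glass jar with a wide black lid, 68 mm across, 73 mm high, about 120 mm from the bottle in the same basin; not to be moved. Origin: centre of its underside, z up. The shallow open basin is on the robot's left, fixed: 190 x 250 mm, walls 55 mm high, floor 4 mm thick; bottle at one end, jar at the other.

How it is judged:
By the outcome, as a careful person would: the job done as asked, in the order asked, and still so for the second after the job is handed in, with the robot touching nothing.
It also fails if it takes over 40 s, if anything falls off the work surface, if the arm or the gripper's body presses on something with over 40 N, if the wrist force passes 120 N, or if a joint passes its speed limit or range.

## Working session

There is one attempt and no reset: what is moved stays moved. The work goes in short steps, Python scripts to look and compute and a tool call to move; the robot and the scene stay as the last step left them, time stands still between calls to the robot, and variables do not carry over. Pictures are saved under pics/ and viewed, and the job is handed in when it is done.

Besides the shell and the picture viewer there is one more tool, called after "Request:" as name(argument=value, ...), one argument or row to a line, values as JSON. step_arm: Moves the arm, as the interface text tells. Its arguments: {"type":"object","properties":{"increments":{"type":"array"},"force":{"type":"number"}},"required":["increments"]}

```bash
mkdir -p pics; python3 - <<'E'
from workcell import *
import cv2,numpy as np
o=get_obs();print(o['clock'],o['position'],o['ee_rot'],o['opening'],o['force'])
for n in ['scene','top']:
    p,d=camera(n);cv2.imwrite(f'pics/{n}0.png',p);np.savez(f'{n}0.npz',p=p,d=d)
    i=camera_info(n);print(n,i['mtx'],i['world_from_camera'])
print(camera_info('wrist'))
E
```

```text
0.0 [0.19160947 0.59466623 0.23104747] [-4.87721856e-01 -3.10320516e+00  1.76072198e-03] 0.9981242550540009 [-0.37386092 -0.54539032  0.48344413]
scene [[623.79972818   0.         320.90154758]
 [  0.         623.79972818 233.01413068]
 [  0.           0.           1.        ]] [[ 0.76151985  0.55234429 -0.33912137  0.90947129]
 [ 0.64801014 -0.63829641  0.41552444 -0.45026989]
 [ 0.0130526  -0.53618419 -0.84400008  0.99018197]
 [ 0.          0.          0.          1.        ]]
top [[522.98473903   0.         321.17228393]
 [  0.         522.98473903 232.6424392 ]
 [  0.           0.           1.        ]] [[-0.01905987 -0.99604488  0.08678322  0.45412635]
 [-0.99976164  0.01991129  0.00895574 -0.00148829]
 [-0.01064828 -0.08659183 -0.99618696  0.99215308]
 [ 0.          0.          0.          1.        ]]
{'mtx': array([[367.41207047,   0.        , 326.20148996],
       [  0.        , 367.41207047, 238.8866868 ],
       [  0.        ,   0.        ,   1.        ]]), 'mount': array([[ 2.24966041e-04, -9.64980773e-01, -2.62320522e-01,
         7.30155376e-02],
       [ 9.99999084e-01, -1.33095699e-04,  1.34720921e-03,
        -1.43665567e-03],
       [-1.33494472e-03, -2.62320585e-01,  9.64979859e-01,
        -1.52621930e-01],
       [ 0.00000000e+00,  0.00000000e+00,  0.00000000e+00,
         1.00000000e+00]])}
```

View pics/scene0.png

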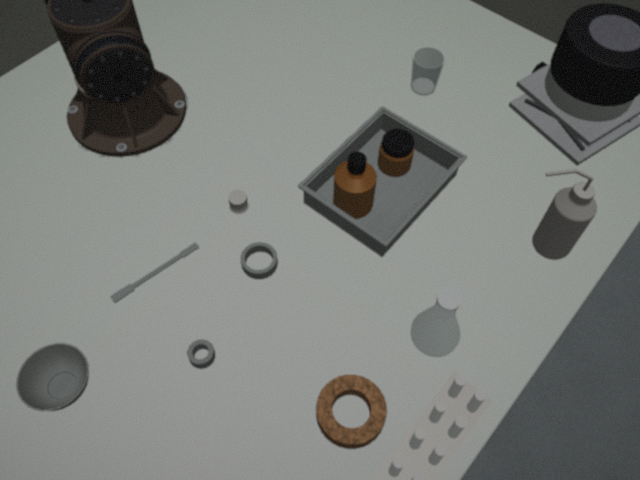

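View pics/top0.png

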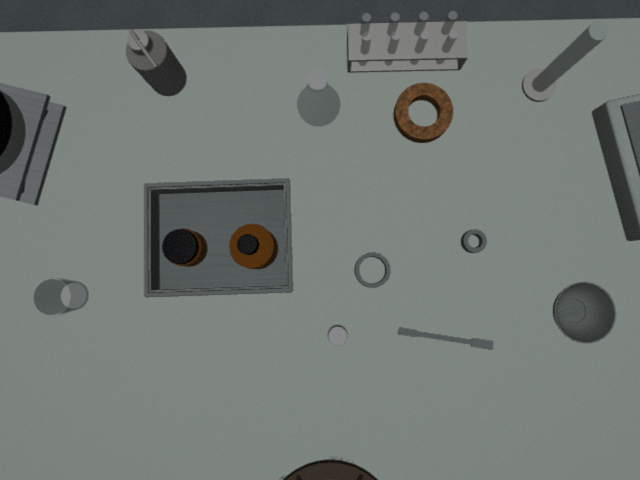

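The top view shows the large ring near (372,270), the small ring at (474,241), the bottle cap at (248,244) and the jar lid at (181,246). Next I measure their positions.

```bash
cat > h.py <<'E'
from workcell import *
import cv2,numpy as np
from scipy.spatial.transform import Rotation as R
def cloud(d,i,T):
    v,u=np.mgrid[:480,:640];K=i['mtx']
    P=np.stack([(u-K[0,2])/K[0,0]*d,(v-K[1,2])/K[1,1]*d,d],-1)
    W=P@T[:3,:3].T+T[:3,3]; W[d<=0]=np.nan; return W
def pose():
    o=get_obs();T=np.eye(4);T[:3,:3]=R.from_rotvec(o['ee_rot']).as_matrix();T[:3,3]=o['position'];return o,T
def circ(xy):
    A=np.c_[2*xy,np.ones(len(xy))];s=np.linalg.lstsq(A,(xy**2).sum(1),rcond=None)[0]
    return s[:2],np.sqrt(s[2]+s[:2]@s[:2])
def mec(xy):
    c,r=cv2.minEnclosingCircle(xy.astype(np.float32)*1000);return np.array(c)/1000,r/1000
E
python3 - <<'E'
from h import *
for n in ['top','scene']:
    f=np.load(f'{n}0.npz');i=camera_info(n);W=cloud(f['d'],i,i['world_from_camera'])
    P=W[...,:].reshape(-1,3);P=P[~np.isnan(P[:,0])]
    c0={}
    Wt=W if n=='top' else None
    if n=='top':
        C={k:W[v,u] for k,(u,v) in dict(ring=(387,270),small=(483,241),cap=(248,244),jar=(181,246)).items()}
        C['ring'][1]=W[270,372][1]; C['small'][1]=W[241,474][1]
        G=C
    for k,(lo,hi) in dict(ring=(.019,.032),small=(.019,.032),cap=(.132,.15),jar=(.07,.085)).items():
        m=(np.hypot(*(P[:,:2]-G[k][:2]).T)<.05)&(P[:,2]>lo)&(P[:,2]<hi)
        q=P[m]; 
        if len(q)<5: print(n,k,len(q));continue
        print(n,k,len(q),mec(q[:,:2]),circ(q[:,:2]),'med z',np.median(q[:,2]))
    m=(np.hypot(*(P[:,:2]-G['ring'][:2]).T)<.08)&(P[:,2]<.012);print('bench z',np.median(P[m,2]))
E
```

```text
top ring 432 (array([ 0.46855789, -0.0863728 ]), 0.03291462707519531) (array([ 0.46843181, -0.08629158]), np.float64(0.028998463381251668)) med z 0.023250953814492492
top small 285 (array([ 0.51899432, -0.27754233]), 0.02214898109436035) (array([ 0.51864793, -0.2771294 ]), np.float64(0.017880755567321622)) med z 0.023078636271853692
top cap 328 (array([0.51290277, 0.12793977]), 0.01693511962890625) (array([0.51289495, 0.12757255]), np.float64(0.011884679165174843)) med z 0.13854319334490572
top jar 976 (array([0.51571808, 0.25664908]), 0.031147552490234376) (array([0.51535405, 0.256024  ]), np.float64(0.021975569853427766)) med z 0.07657075061774649
bench z -0.0004913478746297884
scene ring 468 (array([ 0.47060144, -0.0883941 ]), 0.033881080627441405) (array([ 0.47102215, -0.08885131]), np.float64(0.02900058715188433)) med z 0.024203130074705925
scene small 379 (array([ 0.52046014, -0.27907797]), 0.02235057258605957) (array([ 0.52130099, -0.27943564]), np.float64(0.01786103735286587)) med z 0.02420190256158561
scene cap 263 (array([0.5135744 , 0.12551217]), 0.018816238403320314) (array([0.51558465, 0.12503016]), np.float64(0.012511225770509485)) med z 0.13912242701081823
scene jar 676 (array([0.51790021, 0.25517149]), 0.03263198471069336) (array([0.51854681, 0.25348195]), np.float64(0.022527810892989077)) med z 0.07737904243708044
bench z 0.0006786581738773556
```

```bash
cat >> h.py <<'E'
def to(*ps,yaw=None):
    o,T=pose();print('t',round(o['clock'],2),'pos',o['position'].round(4),'tool x',T[:3,0].round(4),'tz',T[:3,2].round(4),'open',round(o['opening'],3),'F',np.round(o['force'],2),'j',np.round(o['joint_pos'],2))
    for p in ps: print(p,'->',((np.array(p)-T[:3,3])@T[:3,:3]/.025).round(2))
E
python3 -c "
from h import *
to((.48,.25,.231))"
```

```text
t 0.1 pos [0.1916 0.5947 0.2311] tool x [-9.518e-01  3.068e-01  1.000e-04] tz [-4.e-04 -9.e-04 -1.e+00] open 1.001 F [-0.07 -1.4  -0.19] j [ 1.15  0.49  1.56 -0.    1.09 -0.11]
(0.48, 0.25, 0.231) -> [-1.521e+01 -9.580e+00  1.000e-02]
```

Request:
step_arm(
  increments=[
    [[-15.2,-9.6,0,-2.2,0],[-15.2,-9.6,0,-2.2,0],[-15.2,-9.6,0,-2.2,0],[-15.2,-9.6,0,-2.2,0],[-15.2,-9.6,0,-2.2,0]],
  ],
)

```text
clock: 0.6
position: [0.3506, 0.4038, 0.2313]
ee_rot: [-0.007, -3.141, 0.002]
force: [0.7, -0.4, -0.0]
opening: 1.002
```

```bash
python3 -c "
from h import *
to((.48,.15,.231),(.49,-.087,.231))"
```

```text
t 0.6 pos [0.3506 0.4038 0.2313] tool x [-1.0e+00  4.2e-03  6.0e-04] tz [-6.0e-04 -1.1e-03 -1.0e+00] open 1.002 F [ 0.67 -0.38 -0.  ] j [ 0.73  0.36  1.78 -0.    1.   -0.83]
(0.48, 0.15, 0.231) -> [ -5.22 -10.13   0.02]
(0.49, -0.087, 0.231) -> [ -5.66 -19.61   0.03]
```

Request:
step_arm(
  increments=[
    [[-6.4,-11,0,0,0],[-6.4,-11,0,0,0],[-6.4,-11,0,0,0],[-6.4,-11,0,0,0],[-6.4,-11,0,0,0]],
  ],
)

```text
clock: 1.1
position: [0.4751, 0.1869, 0.2315]
ee_rot: [-0.007, -3.141, 0.002]
force: [0.3, 0.0, -0.5]
opening: 1.0
```

Request:
step_arm(
  increments=[
    [[0,0,0,0,0],[0,0,0,0,0]],
  ],
)

```text
clock: 1.3
position: [0.4754, 0.1859, 0.2312]
ee_rot: [-0.011, -3.14, 0.002]
force: [0.3, 0.6, -0.4]
opening: 1.003
```

```bash
cat >> h.py <<'E'
def wrist(n):
    o,T=pose();p,d=camera('wrist');i=camera_info('wrist');cv2.imwrite(f'pics/{n}.png',p)
    W=cloud(d,i,T@i['mount']);return o,T,p,W
def fit(W,c,lo,hi,rad=.045):
    P=W.reshape(-1,3);P=P[~np.isnan(P[:,0])]
    q=P[(np.hypot(*(P[:,:2]-np.array(c)).T)<rad)&(P[:,2]>lo)&(P[:,2]<hi)]
    print(len(q),*[x for x in (mec(q[:,:2])+circ(q[:,:2]))],'z',np.median(q[:,2]),(q[:,:2].max(0)+q[:,:2].min(0))/2)
E
python3 -c "
from h import *
o,T,p,W=wrist('w1')
fit(W,(.5133,.127),.13,.15); fit(W,(.5133,.127),.06,.085,.05)
to((.47,-.087,.231))"
```

```text
1523 [0.5125954  0.12629231] 0.017263372421264647 [0.5117855  0.12834079] 0.011729092534661357 z 0.13847306951993868 [0.51261494 0.12926099]
557 [0.5016687  0.13458952] 0.03615386962890625 [0.5133551 0.1265664] 0.038775965352327094 z 0.0735201899093667 [0.49812987 0.13512904]
t 1.35 pos [0.4749 0.1869 0.2313] tool x [-1.      0.0052  0.0014] tz [-0.0014 -0.001  -1.    ] open 1.003 F [ 0.34  0.   -0.03] j [ 0.25  0.33  1.83 -0.    0.98 -1.32]
(0.47, -0.087, 0.231) -> [  0.14 -10.96   0.02]
```

View pics/w1.png

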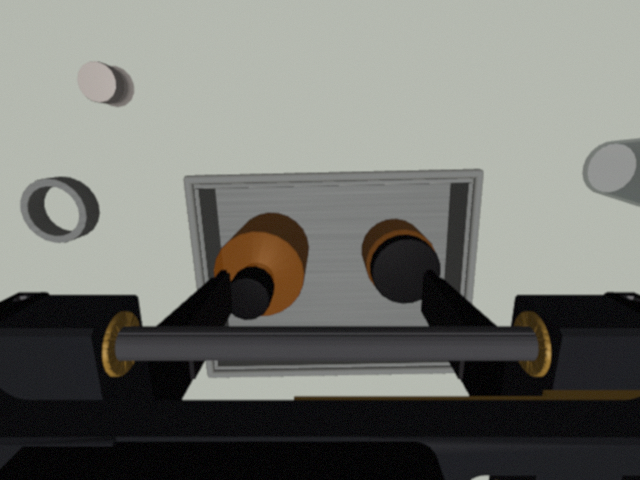

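Wrist view: bottle cap at (251,292), jar lid at (405,268), large ring at (60,210). The body fit agrees with the top and scene cameras. Now I move above the ring.

Request:
step_arm(
  increments=[
    [[0.2,-11,0,0,0],[0.2,-11,0,0,0],[0.2,-11,0,0,0],[0.2,-11,0,0,0],[0.2,-11,0,0,0]],
  ],
)

```text
clock: 1.85
position: [0.4687, -0.0632, 0.2317]
ee_rot: [-0.004, -3.14, 0.002]
force: [0.5, 1.5, -0.3]
opening: 1.001
```

Request:
step_arm(
  increments=[
    [[0,-0.9,4,0,0],[0,-0.9,4,0,0],[0,-0.9,4,0,0],[0,-0.9,4,0,0]],
  ],
)

```text
clock: 2.25
position: [0.4685, -0.0846, 0.132]
ee_rot: [-0.002, -3.138, 0.0]
force: [-0.1, -0.5, 1.3]
opening: 0.999
```

```bash
python3 -c "
from h import *
o,T,p,W=wrist('w2')
fit(W,(.4695,-.087),.018,.03)
to((.4695,-.087,.02))"
```

```text
2691 [ 0.46856393 -0.08808636] 0.03284772109985352 [ 0.46795722 -0.08811527] 0.028761835997440754 z 0.023352592307084197 [ 0.46845861 -0.08817062]
t 2.3 pos [ 0.4692 -0.0847  0.1331] tool x [-1.e+00  9.e-04  5.e-04] tz [-5.0e-04 -1.1e-03 -1.0e+00] open 0.998 F [1.05 0.07 0.53] j [-0.32  0.43  2.02 -0.    0.7  -1.89]
(0.4695, -0.087, 0.02) -> [-0.01 -0.09  4.52]
```

View pics/w2.png

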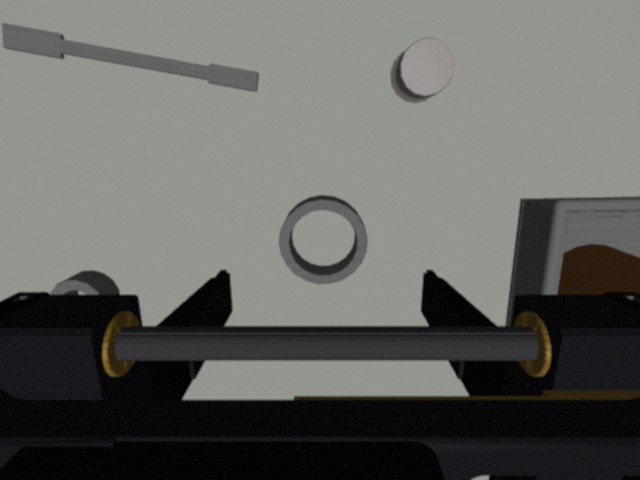

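The ring is at (323,240), roughly centred between the open fingers, and its fit agrees with the other cameras. I go down around it.

Request:
step_arm(
  increments=[
    [[0,-0.1,1.5,0,0],[0,-0.1,3,0,0],[0,-0.1,4,0,0],[0,-0.1,4.5,0,0],[0,-0.1,4.5,0,0]],
  ],
  force=25,
)

```text
clock: 2.8
position: [0.47, -0.0864, 0.0213]
ee_rot: [-0.001, 3.141, -0.002]
force: [-0.3, -0.1, 0.5]
opening: 1.001
```

```bash
python3 -c "
from h import *
to((.469,-.0875,.0205))"
```

```text
t 2.8 pos [ 0.47   -0.0864  0.0213] tool x [-1.e+00 -8.e-04 -2.e-04] tz [ 2.0e-04 -1.3e-03 -1.0e+00] open 1.001 F [-0.26 -0.1   0.52] j [-0.32  0.63  2.09 -0.    0.41 -1.89]
(0.469, -0.0875, 0.0205) -> [ 0.04 -0.04  0.03]
```

Request:
step_arm(
  increments=[
    [[0,0,0,0,0.3],[0,0,0,0,0.4],[0,0,0,0,0.6],[0,0,0,0,0.6],[0,0,0,0,0.6]],
  ],
  force=25,
)

```text
clock: 3.3
position: [0.4703, -0.0865, 0.022]
ee_rot: [-0.001, 3.14, -0.003]
force: [0.6, 0.7, 8.9]
opening: 0.689
```

Request:
step_arm(
  increments=[
    [[0,0,0,0,0.6],[0,0,0,0,0.6],[0,0,0,0,0.6]],
  ],
)

```text
clock: 3.6
position: [0.4703, -0.0865, 0.022]
ee_rot: [-0.001, 3.14, -0.003]
force: [-0.8, 0.9, 2.5]
opening: 0.691
```

```bash
python3 -c "
from h import *
to((.469,-.0875,.0205))"
```

```text
t 3.6 pos [ 0.4703 -0.0865  0.022 ] tool x [-1.0e+00 -5.0e-04 -1.3e-03] tz [ 0.0013 -0.0016 -1.    ] open 0.691 F [-0.81  0.89  2.48] j [-0.32  0.63  2.09 -0.    0.41 -1.89]
(0.469, -0.0875, 0.0205) -> [ 0.05 -0.04  0.06]
```

Gripped at 0.691 × 95 mm ≈ 65.6 mm, which matches the ring. I lift gently.

Request:
step_arm(
  increments=[
    [[0,0,-0.4,0,0.6],[0,0,-1.2,0,0.6],[0,0,-2.4,0,0.6],[0,0,-3.6,0,0.6],[0,0,-4.4,0,0.6]],
  ],
  force=35,
)

```text
clock: 4.1
position: [0.4702, -0.0864, 0.1343]
ee_rot: [-0.001, 3.139, -0.003]
force: [0.3, 0.0, -3.0]
opening: 0.683
```

Request:
step_arm(
  increments=[
    [[0,0,-0.7,0,0.6],[0,0,-1.7,0,0.6],[0,0,-2.6,0,0.6],[0,0,-3.4,0,0.6],[0,0,-3.8,0,0.6]],
  ],
)

```text
clock: 4.6
position: [0.4699, -0.0861, 0.2312]
ee_rot: [-0.001, 3.137, -0.004]
force: [0.5, -0.0, -2.3]
opening: 0.689
```

```bash
python3 -c "
from h import *
o,T,p,W=wrist('w3')
L=(W-T[:3,3])@T[:3,:3]   # tool coords
P=L.reshape(-1,3);P=P[~np.isnan(P[:,0])]
q=P[(np.hypot(P[:,0],P[:,1])<.04)&(P[:,2]>-.015)&(P[:,2]<.03)]
print(len(q),np.histogram(q[:,2],bins=np.arange(-.015,.031,.003)))
q=q[q[:,0]>-.5]
to((.4695,-.087,.231),(.5133,.127,.231))"
```

```text
8089 (array([ 196,  187,  173,  229, 4619,  578,  385,  356,  363,  361,  343,
        281,   18,    0,    0]), array([-1.50000000e-02, -1.20000000e-02, -9.00000000e-03, -6.00000000e-03,
       -3.00000000e-03, -3.46944695e-18,  3.00000000e-03,  6.00000000e-03,
        9.00000000e-03,  1.20000000e-02,  1.50000000e-02,  1.80000000e-02,
        2.10000000e-02,  2.40000000e-02,  2.70000000e-02,  3.00000000e-02]))
t 4.65 pos [ 0.4703 -0.0862  0.2318] tool x [-1.0e+00 -5.0e-04 -5.5e-03] tz [ 0.0055 -0.003  -1.    ] open 0.689 F [ 0.91 -1.06 -1.7 ] j [-0.32  0.28  1.91 -0.    0.94 -1.89]
(0.4695, -0.087, 0.231) -> [ 0.03 -0.03  0.03]
(0.5133, 0.127, 0.231) -> [-1.73  8.53  0.02]
```

View pics/w3.png

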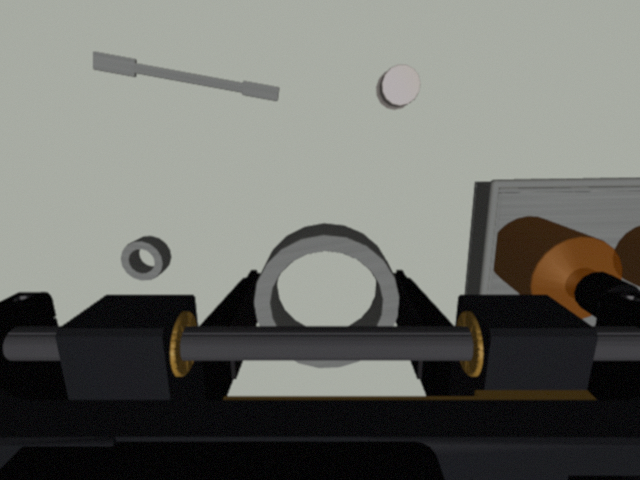

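The ring is held level at (327,300), with the wrist carrying about 2.5 N. I fit its centre and tilt in the tool frame while moving toward the bottle, in gradual steps.

```bash
cat >> h.py <<'E'
def ringfit(W,T):
    L=(W-T[:3,3])@T[:3,:3]
    v,u=np.mgrid[:480,:640]
    ok=~np.isnan(L[...,0])&(v<325)&(np.hypot(L[...,0],L[...,1])<.036)&(L[...,2]>-.006)&(L[...,2]<.004)
    q=L[ok]
    for _ in range(4):
        A=np.c_[q[:,:2],np.ones(len(q))];s=np.linalg.lstsq(A,q[:,2],rcond=None)[0]
        r=q[:,2]-A@s;q=q[abs(r)<max(.0006,1.5*np.std(r)) ]
    rr=np.hypot(q[:,0],q[:,1])
    from scipy.optimize import least_squares
    # outer/inner boundary: mean radius fit of annulus
    f=lambda c:np.hypot(q[:,0]-c[0],q[:,1]-c[1])-.029
    c=least_squares(f,[0,0]).x
    print('ring top in tool: tilt x,y deg',np.degrees(s[:2]).round(2),'z0',s[2].round(4),'centre',c.round(4),len(q))
    n=T[:3,:3]@np.array([s[0],s[1],-1]);print('world normal',n.round(4))
    print('ring centre world',(T[:3,:3]@np.array([*c,s[2]])+T[:3,3]).round(4))
E
python3 -c "
from h import *
o,T,p,W=wrist('w3b');ringfit(W,T)
to((.5133,.127,.231))"
```

```text
ring top in tool: tilt x,y deg [ 0.08 -0.23] z0 -0.0015 centre [ 0.0019 -0.0012] 2787
world normal [-0.0068 -0.001   1.    ]
ring centre world [ 0.4684 -0.0874  0.2333]
t 4.7 pos [ 0.4701 -0.0862  0.2304] tool x [-1.0e+00 -5.0e-04 -4.6e-03] tz [ 0.0046 -0.0027 -1.    ] open 0.688 F [-0.3  -0.47 -2.22] j [-0.32  0.28  1.91 -0.    0.94 -1.89]
(0.5133, 0.127, 0.231) -> [-1.73  8.53 -0.04]
```

Request:
step_arm(
  increments=[
    [[-0.1,0.4,0,0,0.6],[-0.3,1.4,0,0,0.6],[-0.6,2.6,0,0,0.6],[-0.8,3.8,0,0,0.6],[-1.0,4.6,0,0,0.6]],
  ],
)

```text
clock: 5.2
position: [0.4946, 0.0311, 0.229]
ee_rot: [-0.002, 3.139, -0.004]
force: [0.4, -0.0, -2.7]
opening: 0.686
```

Request:
step_arm(
  increments=[
    [[-0.1,0.6,0,0,0.6],[-0.3,1.6,0,0,0.6],[-0.5,2.6,0,0,0.6],[-0.7,3.4,0,0,0.6],[-0.8,3.8,0,0,0.6]],
  ],
)

```text
clock: 5.7
position: [0.5142, 0.128, 0.2276]
ee_rot: [-0.004, 3.141, -0.004]
force: [-0.0, -1.0, -2.6]
opening: 0.69
```

```bash
python3 -c "
from h import *
o,T,p,W=wrist('w4');ringfit(W,T)
fit(W,(.5133,.127),.13,.15,.024)
to((.515,.128,.231),(.515,.128,.17),(.515,.128,.125))"
```

```text
ring top in tool: tilt x,y deg [ 0.06 -0.15] z0 -0.0015 centre [ 0.0019 -0.0012] 2806
world normal [-1.5e-03 -4.0e-04  1.0e+00]
ring centre world [0.5123 0.1268 0.2291]
650 [0.51309607 0.1264472 ] 0.016963396072387695 [0.51646838 0.1265113 ] 0.00986474028808674 z 0.13855770762990127 [0.5130537  0.12649393]
t 5.75 pos [0.5144 0.1284 0.2278] tool x [-1.0e+00 -2.7e-03 -8.0e-04] tz [ 8.e-04 -2.e-03 -1.e+00] open 0.688 F [-0.66  0.96 -2.03] j [ 0.12  0.36  1.8  -0.    0.98 -1.45]
(0.515, 0.128, 0.231) -> [-0.02 -0.02 -0.13]
(0.515, 0.128, 0.17) -> [-0.02 -0.01  2.31]
(0.515, 0.128, 0.125) -> [-0.02 -0.01  4.11]
```

View pics/w4.png

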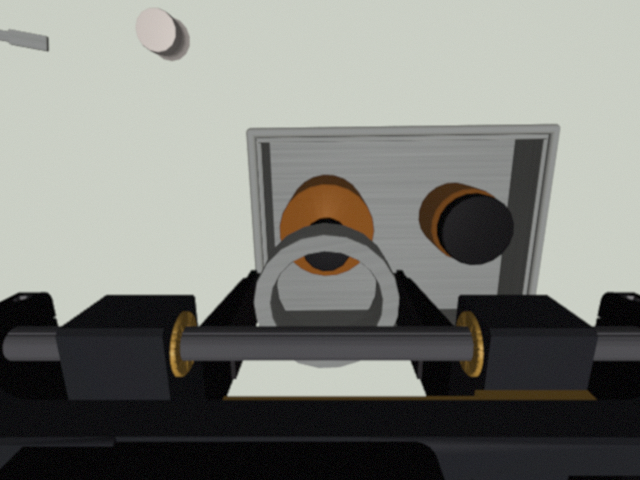

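The ring at (327,290) sits in line with the cap at (327,258). By measurement its centre is about 1 mm off the bottle axis. I lower it until the ring is around the cap and then check.

Request:
step_arm(
  increments=[
    [[-0.04,0,0.4,0,0.6],[-0.04,0,1.0,0,0.6],[-0.04,0,1.7,0,0.6],[-0.04,0,2.2,0,0.6],[-0.04,0,2.4,0,0.6]],
  ],
)

```text
clock: 6.25
position: [0.5149, 0.1276, 0.1661]
ee_rot: [0.003, -3.14, 0.004]
force: [-1.2, -0.4, -2.9]
opening: 0.688
```

Request:
step_arm(
  increments=[
    [[0,0,0.3,0,0.6],[0,0,0.6,0,0.6],[0,0,0.8,0,0.6]],
  ],
)

```text
clock: 6.55
position: [0.5148, 0.1275, 0.1456]
ee_rot: [0.003, -3.14, 0.004]
force: [-0.2, -1.0, -1.9]
opening: 0.687
```

```bash
python3 -c "
from h import *
o,T,p,W=wrist('w5');ringfit(W,T)
fit(W,(.5133,.127),.13,.15,.024)
p,d=camera('scene');cv2.imwrite('pics/s5.png',cv2.resize(p[120:260,280:440],None,fx=4,fy=4))
to((.5145,.128,.12))"
```

```text
ring top in tool: tilt x,y deg [ 0.05 -0.2 ] z0 -0.0015 centre [ 0.002  -0.0011] 2784
world normal [ 9.0e-04 -1.1e-03  1.0e+00]
ring centre world [0.5128 0.1264 0.1471]
3997 [0.51468042 0.13011069] 0.021015827178955077 [0.51260824 0.1286024 ] 0.012806852506511755 z 0.13853163479463748 [0.51403102 0.13039454]
t 6.65 pos [0.5147 0.1275 0.1456] tool x [-1.     -0.002   0.0025] tz [-0.0025 -0.0025 -1.    ] open 0.691 F [-0.   -0.04 -3.19] j [ 0.12  0.47  1.88 -0.    0.79 -1.45]
(0.5145, 0.128, 0.12) -> [0.   0.02 1.02]
```

View pics/w5.png

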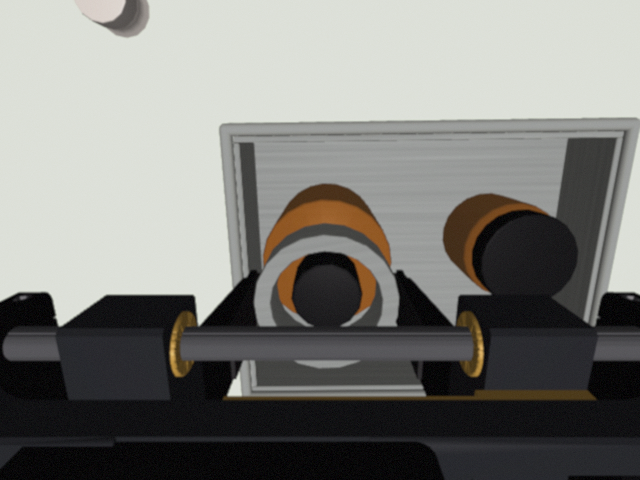

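View pics/s5.png

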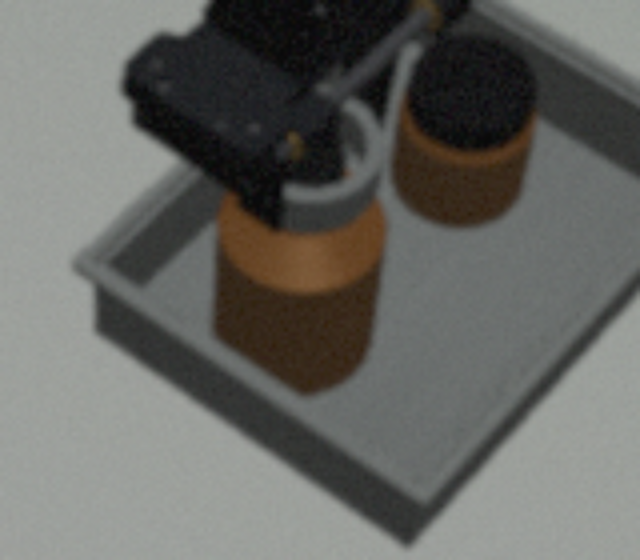

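The cap (328,290) is centred in the bore with a clear gap all round. I go down slowly now, watching the force.

Request:
step_arm(
  increments=[
    [[0,0,0.2,0,0.6],[0,0,0.45,0,0.6],[0,0,0.7,0,0.6],[0,0,0.9,0,0.6],[0,0,1.0,0,0.6]],
  ],
)

```text
clock: 7.15
position: [0.5144, 0.1274, 0.1199]
ee_rot: [0.003, -3.138, 0.004]
force: [-0.2, 0.7, -2.5]
opening: 0.685
```

Request:
step_arm(
  increments=[
    [[0,0,0.03,0,0.6],[0,0,0.06,0,0.6],[0,0,0.08,0,0.6]],
  ],
)

```text
clock: 7.45
position: [0.5145, 0.1274, 0.118]
ee_rot: [0.003, -3.139, 0.004]
force: [-0.8, 0.4, -1.9]
opening: 0.687
```

Request:
step_arm(
  increments=[
    [[0,0,0.02,0,0.6],[0,0,0.04,0,0.6],[0,0,0.04,0,0.6]],
  ],
)

```text
clock: 7.75
position: [0.5145, 0.1274, 0.117]
ee_rot: [0.003, -3.139, 0.004]
force: [0.4, -0.2, -1.8]
opening: 0.689
```

Request:
step_arm(
  increments=[
    [[0,0,0.02,0,0.6],[0,0,0.03,0,0.6],[0,0,0.03,0,0.6]],
  ],
)

```text
clock: 8.05
position: [0.5145, 0.1274, 0.1163]
ee_rot: [0.003, -3.139, 0.004]
force: [-0.0, -0.2, -2.5]
opening: 0.688
```

Request:
step_arm(
  increments=[
    [[0,0,0.02,0,0.6],[0,0,0.03,0,0.6],[0,0,0.03,0,0.6]],
  ],
)

```text
clock: 8.35
position: [0.5146, 0.1274, 0.1159]
ee_rot: [0.003, -3.139, 0.004]
force: [-0.5, 0.6, 3.3]
opening: 0.687
```

```bash
python3 -c "
from h import *
to((.5145,.1274,.115))"
```

```text
t 8.35 pos [0.5146 0.1274 0.1159] tool x [-1.     -0.0019  0.0024] tz [-0.0024 -0.0025 -1.    ] open 0.687 F [-0.53  0.57  3.31] j [ 0.12  0.51  1.91 -0.    0.72 -1.45]
(0.5145, 0.1274, 0.115) -> [ 0.   -0.    0.03]
```

Contact: the vertical force rose from −2.5 to +3.3 N at underside z ≈ 94 mm, the expected shoulder height. I ease the grip, then open.

Request:
step_arm(
  increments=[
    [[0,0,0,0,0.33],[0,0,0,0,0.31],[0,0,0,0,0.29]],
  ],
  force=5,
)

```text
clock: 8.65
position: [0.5146, 0.1274, 0.1158]
ee_rot: [0.003, -3.139, 0.004]
force: [-0.3, 1.0, -0.5]
opening: 0.711
```

Request:
step_arm(
  increments=[
    [[0,0,0,0,0.26],[0,0,0,0,0.22],[0,0,0,0,0.15],[0,0,0,0,0.05],[0,0,0,0,0]],
  ],
)

```text
clock: 9.15
position: [0.5146, 0.1274, 0.1158]
ee_rot: [0.003, -3.139, 0.004]
force: [0.1, 0.2, -0.9]
opening: 0.963
```

```bash
python3 -c "
from h import *
o,T,p,W=wrist('w6');ringfit(W,T)
to((.5145,.1274,.23))"
```

```text
ring top in tool: tilt x,y deg [ 0.45 -0.2 ] z0 -0.0016 centre [ 0.0015 -0.0011] 2788
world normal [-0.0055 -0.001   1.    ]
ring centre world [0.5132 0.1263 0.1174]
t 9.2 pos [0.5146 0.1275 0.1158] tool x [-1.     -0.002   0.0024] tz [-0.0024 -0.0025 -1.    ] open 0.979 F [ 0.49 -0.27  0.47] j [ 0.12  0.51  1.91 -0.    0.72 -1.45]
(0.5145, 0.1274, 0.23) -> [ 0.02 -0.01 -4.57]
```

View pics/w6.png

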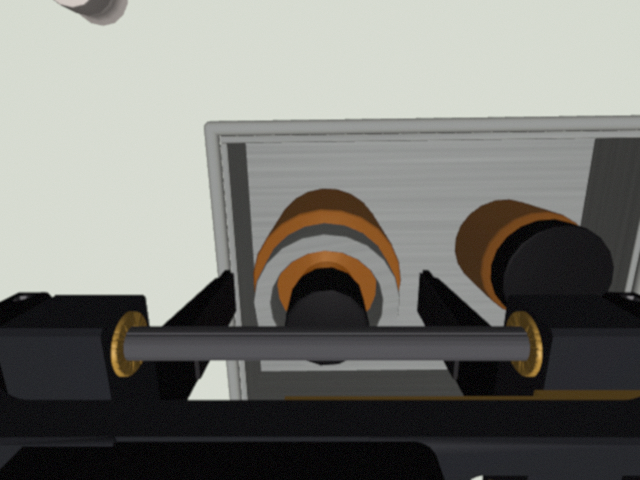

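The ring (327,300) rests level around the neck, tilted about 0.3°, with both fingers clear. I retreat straight up, then back off.

Request:
step_arm(
  increments=[
    [[0,0,-0.6,0,0],[0,0,-1.6,0,0],[0,0,-3,0,0],[0,0,-4.2,0,0],[0,0,-5,0,0]],
  ],
)

```text
clock: 9.7
position: [0.5152, 0.1278, 0.243]
ee_rot: [0.003, -3.141, 0.004]
force: [-0.7, 0.1, -0.1]
opening: 1.0
```

Request:
step_arm(
  increments=[
    [[0,-1,-1,0,0],[0,-3,-1,0,0],[0,-5,-1,0,0],[0,-6,-1,0,0],[0,-6,-1,0,0]],
  ],
)

```text
clock: 10.2
position: [0.5154, -0.0248, 0.2683]
ee_rot: [-0.002, -3.141, 0.004]
force: [-0.5, -0.1, 0.2]
opening: 0.997
```

Request:
step_arm(
  increments=[
    [[0,0,0,0,0],[0,0,0,0,0],[0,0,0,0,0]],
  ],
)

```text
clock: 10.5
position: [0.5154, -0.024, 0.2683]
ee_rot: [-0.0, -3.141, 0.004]
force: [-1.0, 0.7, 0.4]
opening: 1.0
```

```bash
python3 - <<'E'
from h import *
for n in ['scene','top']:
    p,d=camera(n);i=camera_info(n);W=cloud(d,i,i['world_from_camera'])
    np.savez(f'{n}7.npz',p=p,d=d)
    cv2.imwrite(f'pics/{n}7.png',p if n=='top' else cv2.resize(p[100:260,260:480],None,fx=3,fy=3))
    for k,c,lo,hi,r in [('ring',(.513,.127),.113,.124,.045),('cap',(.513,.127),.132,.15,.03),('jar',(.5165,.256),.07,.085,.05),('small',(.52,-.278),.019,.032,.05)]:
        print(n,k,end=' ')
        try: fit(W,c,lo,hi,r)
        except Exception as e: print('-',e)
    P=W.reshape(-1,3);P=P[~np.isnan(P[:,0])];rr=np.hypot(P[:,0]-.513,P[:,1]-.127)
    q=P[(rr>.0265)&(rr<.0315)&(P[:,2]>.112)&(P[:,2]<.126)]
    s=np.linalg.lstsq(np.c_[q[:,:2],np.ones(len(q))],q[:,2],rcond=None)[0];print('ring tilt deg',np.degrees(s[:2]).round(2),'z',np.median(q[:,2]).round(4),len(q))
to((.5,0,.2))
E
```

```text
scene ring 429 [0.51449371 0.12332128] 0.03551680374145508 [0.51469705 0.1258934 ] 0.02773759246636724 z 0.1179452654057963 [0.51526806 0.12633565]
scene cap 264 [0.51361768 0.12548684] 0.01885018539428711 [0.51565982 0.12539413] 0.012457156095080926 z 0.13888638310427676 [0.51559847 0.12557227]
scene jar 679 [0.5173222  0.25491055] 0.03262482452392578 [0.51847391 0.25356491] 0.0225221000231534 z 0.07729748278212634 [0.51777627 0.25452756]
scene small 377 [ 0.52064307 -0.27990604] 0.022326471328735352 [ 0.5212781  -0.27952815] 0.017805979563680397 z 0.02435044508477835 [ 0.52074641 -0.27952484]
ring tilt deg [-0.05  0.24] z 0.1183 193
top ring 448 [0.51252979 0.12786354] 0.03277598190307617 [0.51269363 0.12867057] 0.02834748537577568 z 0.11751187447635181 [0.51214357 0.12983507]
top cap 327 [0.5128974  0.12798058] 0.016790205001831055 [0.51289448 0.12759471] 0.011835299640377082 z 0.13862947027625616 [0.51246802 0.12807424]
top jar 968 [0.51560236 0.25706207] 0.031121976852416994 [0.51529631 0.2560301 ] 0.021902111053933516 z 0.0767020563784146 [0.51551312 0.25665935]
top small 294 [ 0.51848676 -0.27712943] 0.022070487976074218 [ 0.51852213 -0.27687848] 0.017834991670864546 z 0.023087391208158725 [ 0.51839528 -0.27683776]
ring tilt deg [ 0.1  -0.05] z 0.1177 266
t 10.6 pos [ 0.5155 -0.024   0.2684] tool x [-1.e+00  1.e-04  1.e-04] tz [-1.0e-04 -2.6e-03 -1.0e+00] open 1.001 F [-0.26  0.64  0.77] j [-0.17  0.3   1.77 -0.    1.07 -1.74]
(0.5, 0, 0.2) -> [0.62 0.97 2.73]
```

View pics/scene7.png

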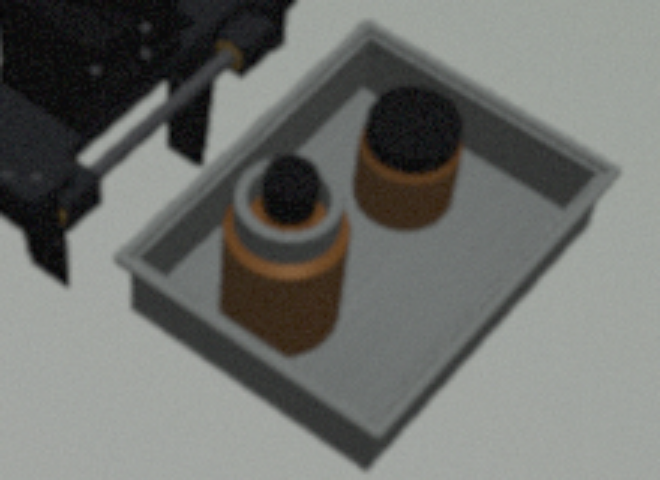

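View pics/top7.png

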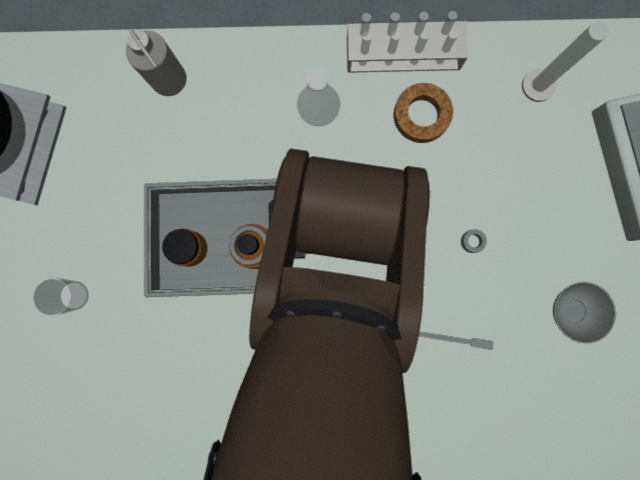

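The scene crop shows the ring level on the shoulder around the cap, at about (290,210), with the gripper clear. In the top view the bottle (247,245), jar (181,246) and small ring (474,241) have not moved. I hand the job in.

```bash
python3 -c "
from workcell import *
print(job_done())"
```

```text
the job is handed in; nothing more can be done
None
```

The larger ring is resting level on the bottle's shoulder, released, and I handed the job in at about 10.6 s. I gripped it across its outside, passed it over the cap, and lowered it in small steps. Contact came at the expected shoulder height, pressing about 6 N.

My last checks were made with the gripper clear and nothing touching:
- **Ring:** its top is at z ≈ 0.118 m, as expected. It is tilted about 0.25° or less and centred on the cap to about 1 mm by the top camera. The scene camera's ring fit was partly hidden and less consistent, at 2–3 mm.
- **Bottle:** the cap is where it was at the start to within about 0.1 mm, and the bottle is upright.
- **Jar and small ring:** both are unchanged to within measurement noise, under 1 mm.

The top and scene cameras disagree by about 2–3 mm in absolute position. That fits their stated calibration and stayed the same before and after. No check failed.

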